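# Hold a coating-thickness probe square on a marked spot

## Task

Take the orange coating-thickness probe by its handle, draw it out through the open front of its parking dock (overhanging lips stop it from being lifted straight out), and place its spring tip inside the red ring on the grey panel of the tilting stand. Hold the probe square to the sloping panel and press lightly, so that the brass tip is pushed in about half of its 9 mm travel and not to its stop, and finish while still holding it there. Do not change the panel's slope and leave the other things on the bench alone.

Things in the scene. Friction and masses are not known exactly. Their poses are not given: they have to be found in the camera images.
- probe: Coating-thickness probe, 144 mm long, parked upright, tip down. Origin: end of the unpressed tip; +z runs along its axis to the handle. Along z: brass spring tip (6 mm dia.) 0-12 mm, steel sleeve (12 mm dia.) to 45, black square flange 34x34 mm 45-51, neck (14 mm dia.) to 66, orange handle 66-142 mm. In the dock its axes are parallel to the dock's within 6 degrees. 0.12 kg, varies.
- probe_tip (a point): The end of the brass spring tip (moves with the tip as it is pushed in); axes as the probe's.
- probe_handle (a point): Middle of the probe's orange handle, on its axis, 104 mm from the tip: grip here. The handle is square, 24 x 24 mm, its flat sides facing the probe's x and y (axes as the probe's).
- plunger (a joint): How far the spring tip is pushed into the probe, m: 0 = fully out, 0.009 = at its stop. Spring 500 N/m, so half way is about 2.2 N.
- dock: White parking dock with blue lips on a grey 100 x 85 mm base, 75 mm high, fixed. Origin: centre of its underside; -x is its open front. A channel 40 mm wide runs along x from -37 mm to a back wall at +39 mm. The probe's flange rests on ledges 61 mm high (20 mm slot for the sleeve); the lips, 71-75 mm high, overhang it (22 mm slot for the neck).
- dock_exit (a point): Point 70 mm in front (-x) of the dock's origin, 16 mm above the bench, axes as the dock's. The parked probe has its tip 16 mm above the bench, 0-18 mm behind (+x) the dock's origin, and can rise only 4 mm. Slid along -x until its origin is at this point it is free of the lips (it is free from 54 mm in front of the dock's origin) and can be lifted.
- stand: Tilting specimen stand, fixed: dark base 110 x 160 mm, aluminium cheeks 90 mm high at y = -70 and +70 mm with black knobs. Origin: centre of its underside. Between them a plate with a grey panel 88 x 110 mm is hinged about the y axis at 70 mm height; stiff friction (2 N m) keeps its slope, 9-26 degrees, its -x side low. Two painted rings: red toward +y, blue (not used) toward -y.
- spot (a point): Centre of the red ring on the panel's surface, about 90 mm above the bench. +z is the outward normal of the sloping panel, y is parallel to the hinge, +x points up the slope. The ring is 22 mm outside and 14 mm inside diameter, white inside with a black centre dot; painted, no relief. Two steel clips 4 mm high stand at the panel's upper corners.
- marker_red: Red marker lying at the back, 56 x 137 x 14 mm; leave alone. Origin: centre of its underside.
- timer: White timer lying flat, 62 x 62 x 16 mm; leave alone. Origin: centre of its underside.
- tape_roll: Roll of tape lying flat, 72 mm in diameter, 18 mm high; leave alone. Origin: centre of its underside.
- beaker: Glass beaker, 52 mm in diameter, 67 mm high; leave alone. Origin: centre of its underside.

How it is judged:
On the way:
1. the probe, held in the fingers, has been drawn out through the front of the dock (x of probe in the frame of dock below -0.055 m and contact force between probe and the fingers above 1 N), for 0.1 s.
At the end, for the whole second after the job is handed in: The probe is still held in the fingers, at rest and clear of the dock; its tip is within 7 mm of the red ring's centre, its axis within 8 degrees of the panel's normal, its spring tip pushed in by 1.5 to 7.8 mm (of 9), pressing the panel with 0.5 to 6 N; the robot itself does not touch the stand (distance between probe_tip and spot below 0.007 m and angle between the z axis of probe and the z axis of spot, either way round below 0.14 rad and value of joint plunger between 0.0015 and 0.0078 m and contact force between probe and stand between 0.5 and 6 N and contact force between probe and the fingers above 1 N and contact force between probe and dock below 0.1 N and contact force between the arm and stand below 0.5 N and linear speed of probe below 0.02 m/s); the arm keeps its last pose, push and grip.
It fails at once if the probe is pressed on the stand with more than 15 N (contact force between probe and stand above 15 N).
It fails at once if the panel's slope is changed (spot moved by more than 4 mm) (distance of spot from where it was at the start of the episode above 0.004 m).
It fails at once if a bystander is moved by more than 25 mm (distance of any of marker_red, timer, tape_roll, beaker from where it was at the start of the episode above 0.025 m).
It also fails if it takes over 43 s, if anything falls off the work surface, if the arm or the gripper's body presses on something with over 40 N, if the wrist force passes 120 N, or if a joint passes its speed limit or range.

## Robot

A 6-joint arm with a two-finger parallel gripper is mounted at the origin on a cart in front of the work surface, level with it; the furniture and walls round the work are solid. World frame = base frame: x ahead of the robot, y to its left, z up, the work surface at z = 0. Lengths are in m, angles in rad, forces in N, time in s.
With the tool pointing down it reaches from about 0.4 to 0.825 m from the base axis. Payload 7 kg.
Tool frame: the origin (TCP) lies at the very end of the fingers, on their centre line; the grasp point (between the pads) lies 19 mm behind it (env.grasp_offset is the distance from the TCP to the grasp point, in m); z points along the fingers, y is the line along which they close (so a half turn about z gives the same grasp; the last joint's range is limited). The gripper opens to 85 mm and grips with 20 to 120 N. Pads are 22 mm wide; open, the fingers measure 114 mm over their backs; the gripper's body (76 mm by 85 mm) begins 54 mm behind the grasp point. The pads swing forward as they close: fully open they stand 13 mm farther back than shut.
Start: joints at [-0.977, 0.359, 0.012, 0, -1.224, -0.288], TCP at [0.203, -0.644, 0.231] pointing down, gripper open.
Joint ranges: [-3.07, 3.07], [-1.43, 2.12], [-1.02, 1.25], [-3.03, 1.67], [-3.05, -0], [-3.03, 3.03]. Speed limits (rad/s): [2.39, 2.39, 3.01, 3.14, 3.14, 3.14].

## Interface

Orientations are given as a unit quaternion [w, x, y, z].
In Python, from cell import env, snapshot gives the robot as it stands. The module is installed in compiled form; this text tells all that it offers.
- The arm moves only by the tool drive_tool, never from a script. Its argument "rows" is a list of rows, each an object with "xyz": the shift along the tool's x, y, z in cm, a list of three; "yaw": the turn about the tool's z in rad; "grip": the closure in counts, from 0 (fully open) to 255 (shut). In form: [{"xyz": [dx, dy, dz], "yaw": yaw, "grip": grip}, ...]. A call has 1 to 10 rows; each row shifts and turns the commanded pose from where the row before left it, along the tool's axes as they then stand; what a row does not reach is not made up. A row lasts 1/8 s, in which the tool goes at most 62.5 mm and 10.7 degrees, less where a joint would pass 70% of its speed; a pose out of reach is approached as far as the arm can. A call is refused whole if a number of a shift passes 6.25 or a number of a turn 0.188, either way. A call with a gripper value outside its range is refused whole. The fingers move at their own pace and stop on an object; "force" is the grip in N (left out, the last holds). Time passes only in rows, so rows that do not move let the fingers close. It gives the time, the measured TCP pose, the force, the opening and the grip force at its end, in the units of the state.
- env.state(): the state, without advancing time (a new reading comes with each control period).
- snapshot(name): name is "scene" or "top" or "wrist"; returns a dict with "image" (384x512x3 uint8, red, green, blue), "range_z" (384x512 float32, m along the optical axis (not along the pixel's ray), 0 where there is no reading), "intrinsics" (3x3 intrinsics, pixels), "k1" (the pictures are not rectified: a ray, as slopes to the right and down, at radius r is drawn at 1 + k1 r^2 times it, then the intrinsics apply), "extrinsics" (4x4, takes a point from camera to world coordinates). Camera axes: x right, y down, z forward; pixel columns grow to the right and rows downward; lengths in m; the calibration is good to about 2 mm. A picture is of the moment at which its call begins.
- env.finish_job(): hands the job in; it is judged then, once.
The state is a dict: "t": time; "joint_pos": joint angles; "dq": joint speeds; "tau": joint torques, N m; "tcp_pos": TCP position; "eef_rot": TCP orientation; "force": force on the tool from outside, world axes, zero at the start; "moment": the same for the moment, N m; "opening": opening from 0.0 (shut) to 1.0 (fully open); "finger_force": force on a finger pad.
Only numpy, scipy, OpenCV 4.12 (cv2) and the standard library are available. Lean on these libraries where they do the work, as an engineer would, in place of code of your own. Each camera call takes 0.05 s, during which the arm holds its last target. There are 200 camera calls.

## Working session

There is one attempt and no reset: what is moved stays moved. The work goes in short steps, Python scripts to look and compute and a tool call to move; the robot and the scene stay as the last step left them, time stands still between calls to the robot, and variables do not carry over. Pictures are saved under pics/ and viewed, at most 10 in all, crops included, and the job is handed in when it is done.

Besides the shell and the picture viewer there is one more tool, called after "Emit:" as name(argument=value, ...), one argument or row to a line, values as JSON. drive_tool: Moves the arm, as the interface text tells. Its arguments: {"type":"object","properties":{"rows":{"type":"array","items":{"type":"object","properties":{"xyz":{"type":"array","items":{"type":"number"}},"yaw":{"type":"number"},"grip":{"type":"number"}}}},"force":{"type":"number"}},"required":["rows"]}

```bash
mkdir -p pics; cat > h.py <<'E'
import numpy as np, cv2
from cell import env, snapshot
def save(s,n): cv2.imwrite(f'pics/{n}.png',cv2.cvtColor(s['image'],cv2.COLOR_RGB2BGR))
def rays(s,px):
    K=s['intrinsics']; px=np.atleast_2d(np.array(px,float))
    d=np.c_[(px[:,0]-K[0,2])/K[0,0],(px[:,1]-K[1,2])/K[1,1]]; u=d.copy()
    for _ in range(20): u=d/(1+s['k1']*(u**2).sum(1,keepdims=True))
    T=s['extrinsics']; return T[:3,3], np.c_[u,np.ones(len(u))]@T[:3,:3].T
def onz(s,px,z):
    o,d=rays(s,px); return o+d*((z-o[2])/d[:,2:])
def pts(s,px):
    px=np.atleast_2d(px).astype(int); o,d=rays(s,px); z=s['range_z'][px[:,1],px[:,0]]
    return (o+d*z[:,None])[z>0]
E
python3 - <<'E'
from h import *
np.set_printoptions(precision=4,suppress=True)
for n in('scene','top'):
    s=snapshot(n); save(s,n+'0'); np.savez(n+'0',**s); print(n,s['extrinsics'],s['k1'],s['intrinsics'][0])
a=[cv2.imread(f'pics/{n}0.png') for n in('scene','top')]
print(env.state(),env.grasp_offset)
E
```

```text
scene [[-0.8798 -0.3617  0.3085  0.1719]
 [-0.4753  0.6793 -0.5591  0.7845]
 [-0.0074 -0.6386 -0.7695  1.1876]
 [ 0.      0.      0.      1.    ]] -0.07508269780390833 [387.0021   0.     256.333 ]
top [[ 0.1372 -0.9108  0.3893 -0.0282]
 [-0.9905 -0.126   0.0542 -0.1111]
 [-0.0003 -0.3931 -0.9195  1.584 ]
 [ 0.      0.      0.      1.    ]] -0.07915004530459177 [463.0198   0.     258.8031]
{'t': 0.1, 'joint_pos': array([-0.9769,  0.3593,  0.0112, -0.0003, -1.2241, -0.2881]), 'dq': array([ 0.0005, -0.0015,  0.0029, -0.0003, -0.0008,  0.    ]), 'tau': array([ -0.0017, -58.4765,  29.411 ,   6.9546,  -0.0031,  -0.    ]), 'tcp_pos': array([ 0.2031, -0.6433,  0.2305]), 'eef_rot': array([-0.0002, -0.1523,  0.9883,  0.0007]), 'force': array([-0.7435, -0.9571,  0.94  ]), 'moment': array([-0.0519,  0.0171,  0.0726]), 'finger_force': 0.0, 'opening': 0.9988301378154539} 0.0187
```

View pics/scene0.png

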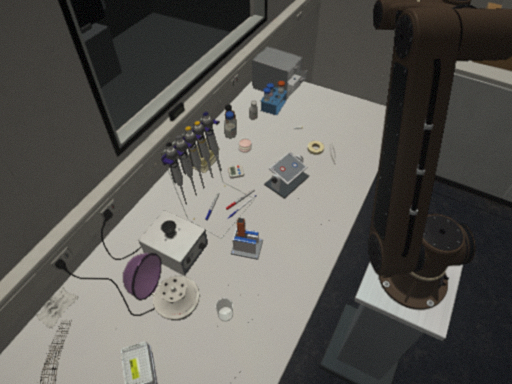

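View pics/top0.png

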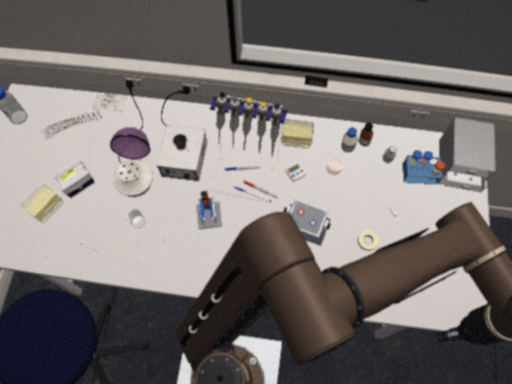

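Scene view: dock with the orange probe near (245,238), stand with panel near (288,170). Top view: dock at (208,210), stand at (309,218), partly beside the arm.

```bash
python3 - <<'E'
from h import *
np.set_printoptions(precision=4,suppress=True)
for n,lst in(('scene',dict(handle=(241,226),dockbase=(246,250),panel=(288,170),blue=(246,238))),('top',dict(handle=(206,199),dock=(208,215),panel=(309,218)))):
    s=dict(np.load(n+'0.npz'))
    for k,p in lst.items(): print(n,k,pts(s,p))
s=dict(np.load('scene0.npz')); c=s['image'][150:265,225:315]; 
t=dict(np.load('top0.npz')); d=t['image'][170:250,185:335]
c=cv2.resize(c,None,fx=4,fy=4,interpolation=2); d=cv2.resize(d,None,fx=2.9,fy=2.9,interpolation=2)
H=max(c.shape[0],d.shape[0]); f=lambda a:cv2.copyMakeBorder(a,0,H-a.shape[0],0,0,0)
cv2.imwrite('pics/crop.png',np.hstack([f(c),f(d)])[:,:800,::-1])
E
```

```text
scene handle [[0.5689 0.1716 0.1444]]
scene dockbase [[0.5483 0.1816 0.025 ]]
scene panel [[ 0.5618 -0.1799  0.085 ]]
scene blue [[0.5567 0.1641 0.0715]]
top handle [[0.5669 0.1544 0.1282]]
top dock [[0.5567 0.1585 0.0018]]
top panel [[ 0.5618 -0.2043  0.0878]]
```

View pics/crop.png

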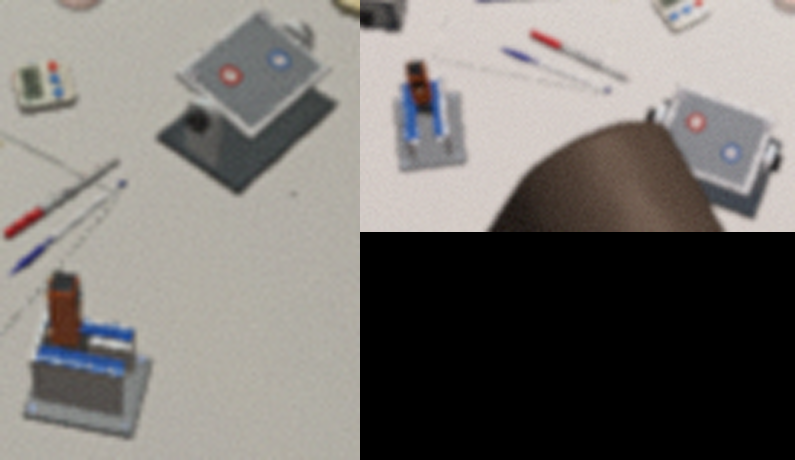

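The crops show the dock opening toward the robot, with the orange handle at its back. On the panel, the red ring is at scene ≈(283,169) and top ≈(303,212). Next I'll measure them.

```bash
cat >> h.py <<'E'
def mask(s,kind,box):
    h=cv2.cvtColor(s['image'],cv2.COLOR_RGB2HSV).astype(int); H,S,V=h[...,0],h[...,1],h[...,2]
    m={'red':((H<8)|(H>170))&(S>90)&(V>70),'blue':(H>100)&(H<125)&(S>120)&(V>60),'orange':(H<14)&(S>130)&(V>50),'grey':(S<40)&(V>90)&(V<160)}[kind]
    r=np.zeros(m.shape,bool); x0,y0,x1,y1=box; r[y0:y1,x0:x1]=1
    return np.argwhere(m&r)[:,::-1]
def plane(P):
    for _ in range(6):
        c=P.mean(0); n=np.linalg.svd(P-c)[2][2]; n*=np.sign(n[2]); e=abs((P-c)@n); P=P[e<max(.002,2*np.median(e))]
    return c,n,len(P)
def meet(s1,p1,s2,p2):
    o1,d1=rays(s1,p1); o2,d2=rays(s2,p2); d1=d1[0];d2=d2[0]
    t=np.linalg.lstsq(np.c_[d1,-d2],o2-o1,rcond=None)[0]; a=o1+d1*t[0]; b=o2+d2*t[1]; return (a+b)/2,np.linalg.norm(a-b)
E
python3 - <<'E'
from h import *
np.set_printoptions(precision=4,suppress=True)
S=dict(np.load('scene0.npz'));T=dict(np.load('top0.npz'))
bs,bt=dict(ring=(272,155,292,182),panel=(272,152,305,182),dock=(228,220,265,262)),dict(ring=(295,200,310,219),panel=(291,200,326,237),dock=(193,185,224,231))
rs=mask(S,'red',bs['ring']);rt=mask(T,'red',bt['ring']); cs=(rs.min(0)+rs.max(0))/2; ct=(rt.min(0)+rt.max(0))/2
print('ring px',cs,len(rs),ct,len(rt),meet(S,cs,T,ct))
for s,b in((S,bs),(T,bt)):
    P=pts(s,mask(s,'grey',b['panel'])); P=P[(P[:,2]>.06)&(P[:,2]<.12)]; c,n,k=plane(P); print('plane',c,n,k,'tilt',np.degrees(np.arccos(n[2])),'dir',np.degrees(np.arctan2(-n[1],-n[0])))
    m=mask(s,'blue',b['dock']); P=onz(s,m,.075); mu=P.mean(0); print('lips',mu,len(m),P.min(0),P.max(0)); 
    # separate the two lips
    r=cv2.minAreaRect(P[:,:2].astype(np.float32)*1000); print(r)
    q=mask(s,'orange',b['dock']); o=pts(s,q); print('orange',np.median(o,0),len(o), o.min(0),o.max(0))
E
```

```text
Traceback (most recent call last):
ValueError: zero-size array to reduction operation minimum which has no identity
```

```bash
sed -i 's/(S>90)&(V>70)/(S>45)\&(V>70)/' h.py
python3 - <<'E'
from h import *
np.set_printoptions(precision=4,suppress=True)
S=dict(np.load('scene0.npz'));T=dict(np.load('top0.npz'))
bs,bt=dict(ring=(272,155,292,182),panel=(272,152,305,182),dock=(228,220,265,262)),dict(ring=(295,200,310,219),panel=(291,200,326,237),dock=(193,185,224,231))
rs=mask(S,'red',bs['ring']);rt=mask(T,'red',bt['ring'])
print(len(rs),len(rt))
cs=(rs.min(0)+rs.max(0))/2; ct=(rt.min(0)+rt.max(0))/2
print('ring px',cs,len(rs),ct,len(rt),meet(S,cs,T,ct))
for s,b in((S,bs),(T,bt)):
    P=pts(s,mask(s,'grey',b['panel'])); P=P[(P[:,2]>.06)&(P[:,2]<.12)]; c,n,k=plane(P); print('plane',c,n,k,'tilt',np.degrees(np.arccos(n[2])),'dir',np.degrees(np.arctan2(-n[1],-n[0])))
    m=mask(s,'blue',b['dock']); P=onz(s,m,.075); mu=P.mean(0); print('lips',mu,len(m),P.min(0),P.max(0)); 
    # separate the two lips
    r=cv2.minAreaRect(P[:,:2].astype(np.float32)*1000); print(r)
    q=mask(s,'orange',b['dock']); o=pts(s,q); print('orange',np.median(o,0),len(o), o.min(0),o.max(0))
E
```

```text
24 36
ring px [282.5 168.5] 24 [300.5 212. ] 36 (array([ 0.5811, -0.1729,  0.0891]), np.float64(0.003043155847903807))
plane [ 0.5638 -0.1918  0.0875] [-0.2224  0.0596  0.9731] 306 tilt 13.313157326624463 dir -15.001934134506586
lips [0.5534 0.1602 0.075 ] 86 [0.5207 0.1303 0.075 ] [0.5907 0.1838 0.075 ]
((559.7308349609375, 159.37001037597656), (71.2549819946289, 43.93787384033203), 16.52286148071289)
orange [0.5712 0.1723 0.1263] 83 [0.5618 0.1624 0.0827] [0.5829 0.1767 0.1623]
plane [ 0.5655 -0.1993  0.0863] [-0.2289  0.0506  0.9721] 314 tilt 13.55786672131512 dir -12.458409213761698
lips [0.5517 0.1596 0.075 ] 78 [0.5188 0.1322 0.075 ] [0.5906 0.1816 0.075 ]
((554.818603515625, 158.22227478027344), (64.50884246826172, 39.9703369140625), 15.503647804260254)
orange [0.5657 0.1562 0.1244] 42 [0.5609 0.1485 0.064 ] [0.57   0.1654 0.1592]
```

Emit:
drive_tool(
  rows=[
    {"xyz": [-4.1, 3.9, -0.3], "yaw": 0, "grip": 0},
    {"xyz": [-4.1, 3.9, -0.3], "yaw": 0, "grip": 0},
    {"xyz": [-4.1, 3.9, -0.3], "yaw": 0, "grip": 0},
    {"xyz": [-4.1, 3.9, -0.3], "yaw": 0, "grip": 0},
    {"xyz": [-4.1, 3.9, -0.3], "yaw": 0, "grip": 0},
    {"xyz": [-4.1, 3.9, -0.3], "yaw": 0, "grip": 0},
    {"xyz": [-4.1, 3.9, -0.3], "yaw": 0, "grip": 0},
    {"xyz": [-4.1, 3.9, -0.3], "yaw": 0, "grip": 0},
    {"xyz": [-4.1, 3.9, -0.3], "yaw": 0, "grip": 0},
    {"xyz": [0, 0, 0], "yaw": 0, "grip": 0},
  ],
)

```text
t: 1.35
tcp_pos: [0.4509, -0.195, 0.2584]
eef_rot: [0.0, -0.155, 0.988, 0.0]
force: [-0.1, -0.4, -0.7]
opening: 1.0
finger_force: 0.0
```

```bash
python3 - <<'E'
from h import *
np.set_printoptions(precision=4,suppress=True)
s=snapshot('wrist'); save(s,'w1'); np.savez('w1',**s); print(s['extrinsics'],s['intrinsics'],s['k1'])
st=env.state(); print(st['t'],st['tcp_pos'],st['eef_rot'],st['joint_pos'])
E
```

```text
[[-0.3066  0.9085  0.2838  0.3778]
 [ 0.9518  0.2925  0.0917 -0.2182]
 [ 0.0003  0.2983 -0.9545  0.4007]
 [ 0.      0.      0.      1.    ]] [[265.7618   0.     254.5018]
 [  0.     265.7618 190.3306]
 [  0.       0.       1.    ]] -0.04043391181482206
1.4 [ 0.45   -0.1963  0.2581] [-0.0001 -0.1541  0.9881  0.0001] [-0.01    0.0336 -0.3386 -0.0002 -1.199  -1.2514]
```

View pics/w1.png

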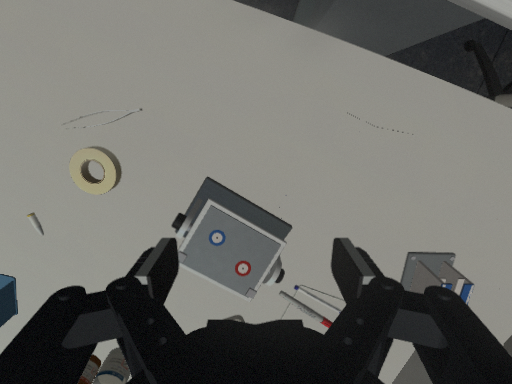

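The wrist view shows the panel with the red ring at (243,268), blue at (217,238), and the dock at right near (440,280).

```bash
python3 - <<'E'
from h import *
np.set_printoptions(precision=4,suppress=True)
s=dict(np.load('w1.npz'))
P=pts(s,mask(s,'grey',(180,205,290,295))); P=P[(P[:,2]>.06)&(P[:,2]<.115)]; c,n,k=plane(P)
print('plane',c,n,k,'tilt',np.degrees(np.arccos(n[2])),'upslope az',np.degrees(np.arctan2(-n[1],-n[0])))
o,d=rays(s,mask(s,'red',(228,255,256,282)).mean(0)); print('ring',o+d*((c-o)@n/(d@n))[:,None])
b=mask(s,'blue',(205,225,230,250)).mean(0); o,d=rays(s,b); print('blue',b,o+d*((c-o)@n/(d@n))[:,None])
m=mask(s,'blue',(395,240,512,330)); print(onz(s,m,.075).mean(0),len(m))
E
```

```text
plane [ 0.5638 -0.194   0.086 ] [-0.21    0.052   0.9763] 4681 tilt 12.493975441602455 upslope az -13.900941218319623
ring [[ 0.5811 -0.1699  0.0885]]
blue [216.7582 237.3736] [[ 0.5494 -0.2154  0.0841]]
[0.5295 0.1595 0.075 ] 147
```

Emit:
drive_tool(
  rows=[
    {"xyz": [-2.5, 5.6, 0], "yaw": 0, "grip": 0},
    {"xyz": [-2.5, 5.6, 0], "yaw": 0, "grip": 0},
    {"xyz": [-2.5, 5.6, 0], "yaw": 0, "grip": 0},
    {"xyz": [-2.5, 5.6, 0], "yaw": 0, "grip": 0},
    {"xyz": [0, 5, 0], "yaw": 0, "grip": 0},
    {"xyz": [0, 0, 0], "yaw": 0, "grip": 0},
  ],
)

```text
t: 2.15
tcp_pos: [0.4616, 0.095, 0.258]
eef_rot: [-0.0, -0.154, 0.988, -0.0]
force: [-0.1, -1.5, -0.1]
opening: 1.0
finger_force: 0.0
```

```bash
python3 - <<'E'
from h import *
np.set_printoptions(precision=4,suppress=True)
s=snapshot('wrist'); save(s,'w2'); np.savez('w2',**s); print(s['extrinsics'])
st=env.state(); print(st['t'],st['tcp_pos'],st['eef_rot'],st['joint_pos'])
E
```

```text
[[-0.3048  0.9094  0.283   0.3886]
 [ 0.9524  0.291   0.0909  0.072 ]
 [ 0.0003  0.2973 -0.9548  0.4004]
 [ 0.      0.      0.      1.    ]]
2.2 [0.4619 0.0938 0.2581] [-0.0003 -0.1532  0.9882 -0.0001] [ 0.6194 -0.0015 -0.3747 -0.0001 -1.1982 -1.8825]
```

View pics/w2.png

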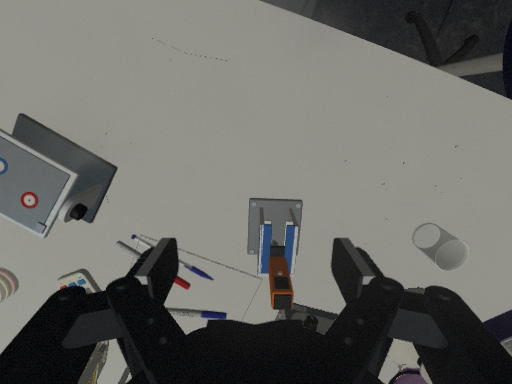

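The wrist view shows the dock at about (275,230) with its front upward. The blue lips are at (265,248) and (292,245), and the orange handle runs from (278,260) to (282,308).

```bash
python3 - <<'E'
from h import *
np.set_printoptions(precision=4,suppress=True)
s=dict(np.load('w2.npz'))
m=mask(s,'blue',(250,210,305,285)); P=onz(s,m,.075)
for side in(m[:,0]<278,m[:,0]>=278):
    Q=P[side][:,:2]; vx,vy,x,y=cv2.fitLine(Q.astype(np.float32),2,0,.01,.01).ravel(); print('lip',len(Q),x,y,np.degrees(np.arctan(vy/vx)))
    for kk in (m[side],): D=pts(s,kk); print('lip z',np.median(D[:,2]))
q=mask(s,'orange',(255,230,305,325)); D=pts(s,q); D=D[D[:,2]>.06]
for a in np.arange(.07,.17,.012):
    k=D[(D[:,2]>=a)&(D[:,2]<a+.012)]
    if len(k): print(a,len(k),k.mean(0),k[:,:2].min(0),k[:,:2].max(0))
h=s['image'].astype(int); 
g=np.argwhere(h[265:315,265:300].sum(2)<140)[:,::-1]+[265,265]; D=pts(s,g); D=D[D[:,2]>.15]; print('black',len(D),D.mean(0) if len(D) else '')
k=D[:,:2].astype(np.float32)*1000; print(cv2.minAreaRect(k))
# base corners
q=mask(s,'grey',(240,190,310,260)); D=pts(s,q); D=D[(D[:,2]<.03)&(D[:,2]>.006)]; print('base z',np.median(D[:,2]),cv2.minAreaRect(D[:,:2].astype(np.float32)*1000))
E
```

```text
lip 341 0.5595993 0.14328258 14.410771
lip z 0.07475104162714558
lip 278 0.5445115 0.17160778 17.356842
lip z 0.07475073551212152
0.082 65 [0.5635 0.1593 0.0886] [0.5597 0.1498] [0.5686 0.1702]
0.094 99 [0.5641 0.1588 0.1   ] [0.5594 0.1494] [0.5763 0.1705]
0.106 96 [0.5647 0.1583 0.1114] [0.5585 0.1497] [0.583  0.1702]
0.118 91 [0.5637 0.1584 0.125 ] [0.5589 0.1493] [0.5799 0.1701]
0.13 35 [0.5666 0.1551 0.1357] [0.559 0.149] [0.5844 0.1699]
0.142 78 [0.566  0.1567 0.1498] [0.5585 0.1491] [0.5837 0.1701]
0.15399999999999997 127 [0.5675 0.1601 0.1568] [0.5595 0.1494] [0.587 0.177]
black 313 [0.5709 0.1626 0.1584]
((571.88818359375, 162.61404418945312), (23.067703247070312, 19.42962074279785), 13.847529411315918)
base z 0.00777623161450075 ((557.7066040039062, 159.1165008544922), (96.73003387451172, 84.13916778564453), 15.495240211486816)
```

Emit:
drive_tool(
  rows=[
    {"xyz": [0, 0, 0], "yaw": 0.04, "grip": 0},
    {"xyz": [-4.1, 1.2, 0], "yaw": 0, "grip": 0},
    {"xyz": [-4.1, 1.2, 0], "yaw": 0, "grip": 0},
    {"xyz": [-4.2, 1.2, 0], "yaw": 0, "grip": 0},
    {"xyz": [0, 0, 3.5], "yaw": 0, "grip": 0},
    {"xyz": [0, 0, 5], "yaw": 0, "grip": 0},
    {"xyz": [0, 0, 4.5], "yaw": 0, "grip": 0},
    {"xyz": [0, 0, 2.7], "yaw": 0, "grip": 0},
    {"xyz": [0, 0, 0], "yaw": 0, "grip": 0},
  ],
)

```text
t: 3.32
tcp_pos: [0.5715, 0.158, 0.099]
eef_rot: [-0.002, -0.131, 0.991, -0.001]
force: [-0.5, -0.9, 0.1]
opening: 0.998
finger_force: 0.0
```

```bash
python3 - <<'E'
from h import *
s=snapshot('wrist'); save(s,'w3'); np.savez('w3',**s)
E
```

```text
(no output)
```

View pics/w3.png

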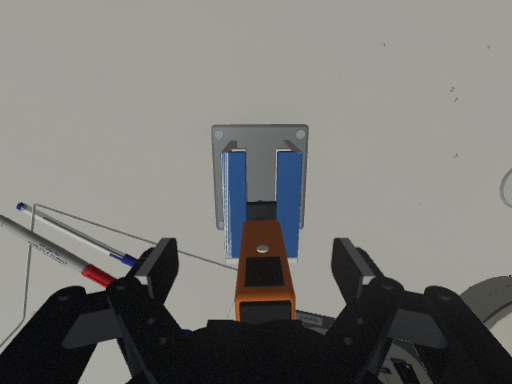

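Handle centred near column 265, finger midline near 255: shift 4 mm in +y, then close.

Emit:
drive_tool(
  rows=[
    {"xyz": [0, 0.4, 0], "yaw": 0, "grip": 60},
    {"xyz": [0, 0, 0], "yaw": 0, "grip": 255},
    {"xyz": [0, 0, 0], "yaw": 0, "grip": 255},
    {"xyz": [0, 0, 0], "yaw": 0, "grip": 255},
    {"xyz": [0, 0, 0], "yaw": 0, "grip": 255},
    {"xyz": [0, 0, 0], "yaw": 0, "grip": 255},
    {"xyz": [0, 0, 0], "yaw": 0, "grip": 255},
  ],
  force=30,
)

```text
t: 4.25
tcp_pos: [0.5717, 0.1649, 0.102]
eef_rot: [0.0, -0.133, 0.991, 0.0]
force: [-0.9, -0.9, 5.6]
opening: 0.276
finger_force: 37.0
```

Emit:
drive_tool(
  rows=[
    {"xyz": [0, 0, -0.2], "yaw": 0, "grip": 255},
    {"xyz": [1.0, 0, 0], "yaw": 0, "grip": 255},
    {"xyz": [1.5, 0, 0], "yaw": 0, "grip": 255},
    {"xyz": [1.5, 0, 0], "yaw": 0, "grip": 255},
    {"xyz": [1.5, 0, 0], "yaw": 0, "grip": 255},
  ],
)

```text
t: 4.88
tcp_pos: [0.517, 0.1498, 0.1033]
eef_rot: [-0.0, -0.133, 0.991, 0.0]
force: [-0.1, 0.4, -0.7]
opening: 0.277
finger_force: 36.1
```

Emit:
drive_tool(
  rows=[
    {"xyz": [2, 0, 0], "yaw": 0, "grip": 255},
    {"xyz": [2, 0, 0], "yaw": 0, "grip": 255},
    {"xyz": [0, 0, 0], "yaw": 0, "grip": 255},
    {"xyz": [0, 0, -4], "yaw": 0, "grip": 255},
    {"xyz": [0, 0, -4], "yaw": 0, "grip": 255},
  ],
)

```text
t: 5.5
tcp_pos: [0.4796, 0.1396, 0.1843]
eef_rot: [-0.0, -0.133, 0.991, -0.0]
force: [0.8, 0.2, -1.0]
opening: 0.275
finger_force: 36.0
```

```bash
python3 - <<'E'
from h import *
np.set_printoptions(precision=3,suppress=True,linewidth=200)
T=dict(np.load('top0.npz')); v,u=np.mgrid[100:260,90:290]; px=np.c_[u.ravel(),v.ravel()]
P=np.r_[pts(T,px),pts(dict(np.load('scene0.npz')),np.c_[np.mgrid[120:330,150:330][1].ravel(),np.mgrid[120:330,150:330][0].ravel()])]
c,sn=np.cos(np.radians(15.5)),np.sin(np.radians(15.5)); D=P[:,:2]-[.557,.159]; X=D@[c,sn]; Y=D@[-sn,c]
print('rows dock x +30.. ; cols dock y -120..+180 step 20mm: max z mm')
for x in np.arange(-.10,.20,.02):
    print(round(x,2),[int(1000*P[(abs(X-x)<.01)&(abs(Y-y)<.01),2].max(initial=0)) for y in np.arange(-.12,.2,.02)])
s=snapshot('scene'); np.savez('scene1',**s); t=snapshot('top'); np.savez('top1',**t)
E
```

```text
rows dock x +30.. ; cols dock y -120..+180 step 20mm: max z mm
-0.1 [5, 6, 9, 7, 7, 7, 6, 6, 7, 8, 6, 6, 7, 7, 9, 6]
-0.08 [7, 7, 5, 7, 8, 7, 6, 7, 11, 6, 7, 9, 6, 12, 6, 6]
-0.06 [8, 6, 7, 8, 16, 8, 7, 5, 12, 5, 6, 6, 6, 6, 9, 5]
-0.04 [7, 6, 12, 10, 13, 81, 81, 80, 12, 7, 9, 7, 6, 7, 8, 6]
-0.02 [5, 8, 8, 9, 73, 79, 78, 82, 14, 6, 11, 7, 10, 6, 8, 8]
0.0 [5, 5, 8, 6, 15, 166, 162, 121, 13, 8, 7, 7, 6, 8, 6, 8]
0.02 [6, 9, 8, 7, 15, 164, 164, 160, 13, 8, 7, 7, 7, 6, 9, 7]
0.04 [9, 6, 8, 10, 12, 80, 161, 80, 15, 8, 4, 8, 10, 5, 8, 4]
0.06 [9, 8, 8, 5, 10, 7, 4, 7, 13, 6, 9, 9, 8, 5, 6, 8]
0.08 [20, 9, 12, 8, 11, 7, 5, 9, 6, 11, 12, 8, 12, 7, 7, 8]
0.1 [18, 17, 10, 7, 10, 8, 8, 8, 9, 10, 8, 6, 9, 9, 8, 6]
0.12 [7, 8, 8, 6, 8, 12, 7, 10, 4, 59, 8, 7, 5, 8, 7, 9]
0.14 [7, 7, 8, 7, 8, 6, 6, 114, 112, 114, 113, 6, 6, 6, 6, 67]
0.16 [22, 25, 10, 7, 7, 9, 7, 113, 115, 113, 114, 116, 111, 110, 93, 67]
0.18 [22, 23, 22, 9, 10, 5, 108, 113, 115, 115, 116, 113, 114, 113, 113, 66]
0.2 [7, 8, 12, 6, 8, 9, 113, 117, 114, 114, 115, 113, 113, 113, 113, 9]
```

Emit:
drive_tool(
  rows=[
    {"xyz": [-5.5, 0, 0], "yaw": 0, "grip": 255},
    {"xyz": [-5.5, 0, 0], "yaw": 0, "grip": 255},
    {"xyz": [-5.5, 0, 0], "yaw": 0, "grip": 255},
    {"xyz": [0, 0, 0], "yaw": 0, "grip": 255},
    {"xyz": [0, 0, 3], "yaw": 0, "grip": 255},
    {"xyz": [0, 0, 3], "yaw": 0, "grip": 255},
    {"xyz": [0, 0, 2], "yaw": 0, "grip": 255},
    {"xyz": [0, 0, 0], "yaw": 0, "grip": 255},
  ],
  force=20,
)

```text
t: 6.6
tcp_pos: [0.6374, 0.1824, 0.1014]
eef_rot: [-0.002, -0.132, 0.991, -0.001]
force: [-0.2, -0.6, -0.3]
opening: 0.273
finger_force: 36.1
```

```bash
cat >> h.py <<'E'
def tilt(name):
    """plane of the handle's face toward the wrist camera, in tool axes"""
    s=snapshot('wrist'); np.savez(name,**s); save(s,name); st=env.state(); w,x,y,z=st['eef_rot']
    from scipy.spatial.transform import Rotation as R
    A=R.from_quat([x,y,z,w]).as_matrix()
    q=mask(s,'orange',(225,200,310,330)); P=(pts(s,q)-st['tcp_pos'])@A
    P=P[(abs(P[:,1])<.02)&(P[:,2]<.04)&(P[:,2]>-.08)&(P[:,0]>-.03)&(P[:,0]<.06)]
    # face toward +x of the tool: fit x = a + b z + c y
    k=np.ones(len(P),bool)
    for _ in range(10):
        f=np.linalg.lstsq(np.c_[np.ones(k.sum()),P[k,2],P[k,1]],P[k,0],rcond=None)[0]
        r=P[:,0]-np.c_[np.ones(len(P)),P[:,2],P[:,1]]@f; k=abs(r)<.002
    print('n',k.sum(),len(P),'face x at tcp',f[0],'tilt deg (top toward +x is +)',np.degrees(np.arctan(-f[1])),'yaw',np.degrees(np.arctan(f[2])),'y',P[k,1].min(),P[k,1].max(),'z',P[k,2].min(),P[k,2].max())
    print(st['t'],st['tcp_pos'],st['force'],st['opening'])
E
python3 -c "
from h import *
tilt('w4')"
```

```text
n 2531 2804 face x at tcp 0.010981205018882093 tilt deg (top toward +x is +) -0.7153861325487323 yaw 0.15805747437340426 y -0.011683147521206937 0.012130807411857299 z -0.0561247390776957 0.01865366030739599
6.65 [0.63838212 0.18280977 0.10289786] [ 0.18550743  0.55561709 -0.08352241] 0.27299615036694896
```

Emit:
drive_tool(
  rows=[
    {"xyz": [1.0, 0, 0], "yaw": 0, "grip": 255},
    {"xyz": [0.5, 0, 0], "yaw": 0, "grip": 255},
    {"xyz": [0.5, 0, 0], "yaw": 0, "grip": 255},
    {"xyz": [0.4, 0, 0], "yaw": 0, "grip": 255},
    {"xyz": [0.3, 0, 0], "yaw": 0, "grip": 255},
  ],
  force=20,
)

```text
t: 7.28
tcp_pos: [0.6135, 0.1763, 0.1038]
eef_rot: [0.001, -0.133, 0.991, 0.0]
force: [6.4, 0.7, -4.0]
opening: 0.278
finger_force: 35.9
```

```bash
python3 -c "
from h import *
tilt('w5')"
```

```text
n 2533 2820 face x at tcp 0.009807210828256618 tilt deg (top toward +x is +) -0.292558476097063 yaw 0.08111645643581715 y -0.01155645517483404 0.012176253180261658 z -0.05844486405570475 0.017249957324825527
7.325 [0.61358122 0.17630916 0.10385567] [ 1.38564668  0.78309064 -1.15564192] 0.2838090239481385
```

Emit:
drive_tool(
  rows=[
    {"xyz": [0.3, 0, 0], "yaw": 0, "grip": 255},
    {"xyz": [0.3, 0, 0], "yaw": 0, "grip": 255},
    {"xyz": [0.3, 0, 0], "yaw": 0, "grip": 255},
    {"xyz": [0, 0, 0], "yaw": 0, "grip": 255},
  ],
)

```text
t: 7.82
tcp_pos: [0.6068, 0.1744, 0.1049]
eef_rot: [0.003, -0.133, 0.991, 0.0]
force: [6.1, 0.5, 2.3]
opening: 0.276
finger_force: 36.5
```

```bash
python3 -c "
from h import *
tilt('w6')"
```

```text
n 2096 2429 face x at tcp 0.0067534937029170615 tilt deg (top toward +x is +) 5.375028342910039 yaw 0.08647221613786259 y -0.01168595236542719 0.012152778542731502 z -0.05691205956656688 0.018343606111466473
7.875 [0.60685669 0.17446054 0.1048796 ] [6.27422621 0.26870211 2.37283072] 0.27723197221204393
```

Emit:
drive_tool(
  rows=[
    {"xyz": [0.3, 0, 0], "yaw": 0, "grip": 255},
    {"xyz": [0.3, 0, 0], "yaw": 0, "grip": 255},
    {"xyz": [0.2, 0, 0], "yaw": 0, "grip": 255},
    {"xyz": [0.1, 0, 0], "yaw": 0, "grip": 255},
  ],
)

```text
t: 8.38
tcp_pos: [0.5983, 0.1723, 0.105]
eef_rot: [0.003, -0.133, 0.991, 0.001]
force: [7.3, -0.4, 2.6]
opening: 0.276
finger_force: 36.6
```

```bash
python3 -c "
from h import *
tilt('w7')"
```

```text
n 1508 1907 face x at tcp 0.0029442359212251286 tilt deg (top toward +x is +) 12.59453332171679 yaw 0.08605829793677432 y -0.011544310980341284 0.012151500533464227 z -0.05502600151200315 0.01754777987257532
8.425 [0.59835331 0.17225543 0.10503118] [ 6.710977   -0.14923422  0.71488643] 0.27870274357485936
```

Emit:
drive_tool(
  rows=[
    {"xyz": [0.1, 0, 0], "yaw": 0, "grip": 255},
    {"xyz": [-0.5, 0, 0], "yaw": 0, "grip": 255},
    {"xyz": [-2, 0, 0], "yaw": 0, "grip": 255},
    {"xyz": [0, 0, -3], "yaw": 0, "grip": 255},
    {"xyz": [0, 0, -5], "yaw": 0, "grip": 255},
    {"xyz": [0, 0, -5], "yaw": 0, "grip": 255},
    {"xyz": [0, 0, 0], "yaw": 0, "grip": 255},
  ],
  force=40,
)

```text
t: 9.3
tcp_pos: [0.6203, 0.1782, 0.2377]
eef_rot: [0.003, -0.133, 0.991, 0.001]
force: [-0.3, -0.1, -1.8]
opening: 0.274
finger_force: 39.5
```

```bash
python3 -c "
from h import *
tilt('w8')
print(env.state()['eef_rot'],env.state()['joint_pos'])"
```

```text
n 1436 1841 face x at tcp 0.0005602466322960087 tilt deg (top toward +x is +) 13.313517082010534 yaw 0.2071612409901233 y -0.011632352995714903 0.01209891486847233 z -0.058456910019543534 0.015198214194887922
9.35 [0.61889392 0.1778372  0.23477274] [ 0.35766657 -0.8277456  -2.09045431] 0.2755023824669041
[ 8.62877081e-04 -1.32410613e-01  9.91194348e-01  6.71050402e-04] [ 5.81973967e-01  3.04843499e-01 -5.78964074e-02 -4.92003901e-04
 -1.20591912e+00 -1.88699383e+00]
```

Emit:
drive_tool(
  rows=[
    {"xyz": [2.7, -5.1, 0], "yaw": 0, "grip": 255},
    {"xyz": [2.7, -5.1, 0], "yaw": 0, "grip": 255},
    {"xyz": [2.7, -5.1, 0], "yaw": 0, "grip": 255},
    {"xyz": [2.7, -5.1, 0], "yaw": 0, "grip": 255},
    {"xyz": [2.7, -5.1, 0], "yaw": 0, "grip": 255},
    {"xyz": [2.7, -5.1, 0], "yaw": 0, "grip": 255},
    {"xyz": [0, 0, 0], "yaw": 0.17, "grip": 255},
    {"xyz": [0, 0, 0], "yaw": 0.17, "grip": 255},
    {"xyz": [0, 0, 1], "yaw": 0.17, "grip": 255},
    {"xyz": [0, 0, 0], "yaw": 0, "grip": 255},
  ],
)

```text
t: 10.6
tcp_pos: [0.5411, -0.1601, 0.2209]
eef_rot: [-0.002, 0.122, 0.993, -0.0]
force: [-0.1, -1.2, -0.9]
opening: 0.275
finger_force: 39.8
```

```bash
python3 - <<'E'
from h import *
np.set_printoptions(precision=4,suppress=True)
tilt('w9'); print(env.state()['eef_rot'])
for n in('scene','top'): s=snapshot(n); np.savez(n+'2',**s)
s=dict(np.load('w9.npz')); 
c=cv2.resize(dict(np.load('scene2.npz'))['image'][130:210,250:330],None,fx=4,fy=4,interpolation=2)
c=cv2.copyMakeBorder(c,0,64,0,0,0); im=np.hstack([s['image'][:,80:500],c])[:,:800]
cv2.imwrite('pics/w9b.png',im[:,:,::-1])
E
```

```text
n 1438 1844 face x at tcp 0.003457103359893366 tilt deg (top toward +x is +) 12.98448867322892 yaw -0.07028770430066872 y -0.011701242045829369 0.011827255714497338 z -0.05458021069188002 0.019570564711498706
10.65 [ 0.5417 -0.1602  0.2217] [ 0.7801  0.3353 -0.7554] 0.27310786469028436
[-0.0018  0.1201  0.9928 -0.0001]
```

View pics/w9b.png

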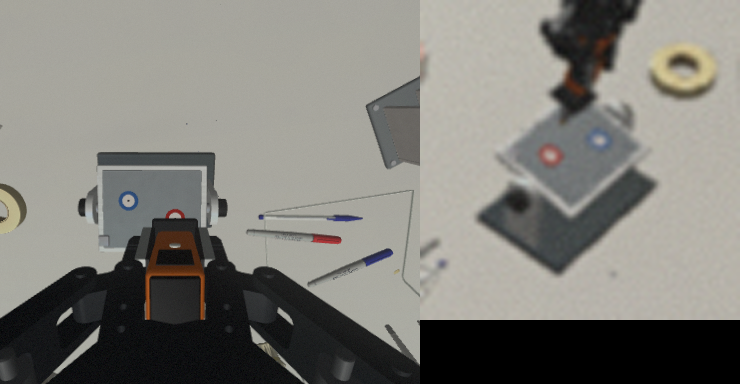

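Wrist view: the stand's edges are square to the image, and the handle (col 175) is in line with the red ring (col 175, row 215). The scene crop shows the tip just above the panel beyond the ring. I'll go down close along the probe's axis and look again.

Emit:
drive_tool(
  rows=[
    {"xyz": [-0.4, -0.1, 1.5], "yaw": 0, "grip": 255},
    {"xyz": [-0.4, 0, 1.5], "yaw": 0, "grip": 255},
    {"xyz": [-0.3, 0, 1.2], "yaw": 0, "grip": 255},
    {"xyz": [0, 0, 0], "yaw": 0, "grip": 255},
    {"xyz": [0, 0, 0], "yaw": 0, "grip": 255},
  ],
)

```text
t: 11.38
tcp_pos: [0.5534, -0.164, 0.1814]
eef_rot: [0.0, 0.122, 0.993, -0.0]
force: [0.2, 0.5, -0.2]
opening: 0.279
finger_force: 39.8
```

```bash
python3 - <<'E'
from h import *
np.set_printoptions(precision=4,suppress=True)
tilt('w10')
S=snapshot('scene'); T=snapshot('top'); np.savez('scene3',**S); np.savez('top3',**T)
w=dict(np.load('w10.npz'))
f=lambda a,k:cv2.resize(a,None,fx=k,fy=k,interpolation=2)
a=f(S['image'][145:195,255:315],6); b=f(T['image'][190:240,280:340],6)
c=f(w['image'][180:280,200:320],2)
im=np.zeros((560,800,3),np.uint8); im[:300,:360]=a; im[:300,400:760]=b; im[320:520,:240]=c; cv2.imwrite('pics/c10.png',im[:,:,::-1])
E
```

```text
n 1449 1860 face x at tcp 0.0028475590568140217 tilt deg (top toward +x is +) 13.082063778517501 yaw -0.045757328238969025 y -0.011821863490265561 0.01188993210501302 z -0.055417421133777574 0.01924820857007308
11.425 [ 0.5534 -0.1639  0.1817] [ 0.2595 -0.1585 -1.6609] 0.27782136767133686
```

View pics/c10.png

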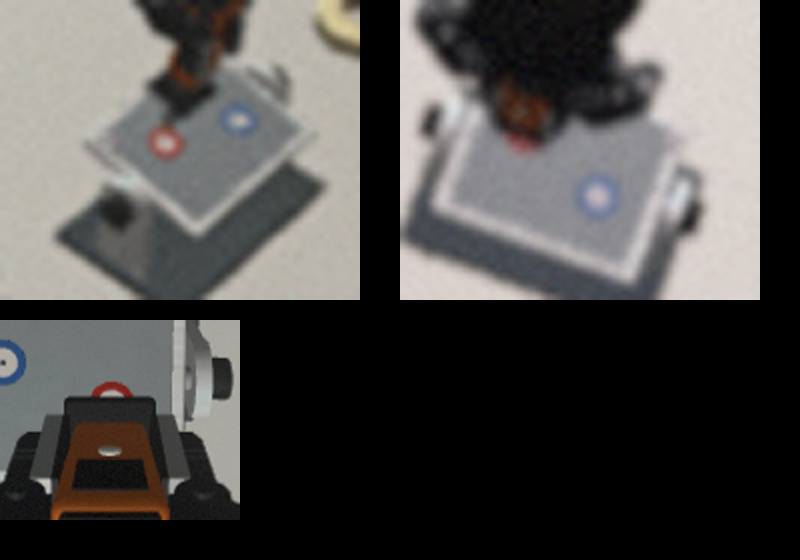

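Scene crop: tip end at about (165,125), ring centre at (166,143), which matches the computed 13 mm gap. Wrist crop: ring in line with the handle.

Emit:
drive_tool(
  rows=[
    {"xyz": [0, 0, 0.5], "yaw": 0, "grip": 255},
    {"xyz": [-0.1, 0, 0.5], "yaw": 0, "grip": 255},
    {"xyz": [0, 0, 0], "yaw": 0, "grip": 255},
    {"xyz": [0, 0, 0], "yaw": 0, "grip": 255},
  ],
)

```text
t: 12.02
tcp_pos: [0.5542, -0.1641, 0.1713]
eef_rot: [-0.0, 0.122, 0.993, -0.0]
force: [0.4, 0.0, -2.1]
opening: 0.28
finger_force: 39.8
```

```bash
cat >> h.py <<'E'
def fz():
    F=[]
    for _ in range(10): F.append(env.state()['force']); snapshot('wrist')
    st=env.state(); print(st['t'],st['tcp_pos'],'F',np.mean(F,0),np.std(F,0))
E
python3 -c "
from h import *
fz()"
```

```text
12.525 [ 0.55415084 -0.16409173  0.17131879] F [ 0.21585325  0.04339349 -1.19899822] [0.41812008 0.46067513 0.53166989]
```

Emit:
drive_tool(
  rows=[
    {"xyz": [-0.03, 0, 0.2], "yaw": 0, "grip": 255},
    {"xyz": [-0.05, 0, 0.2], "yaw": 0, "grip": 255},
    {"xyz": [0, 0, 0], "yaw": 0, "grip": 255},
    {"xyz": [0, 0, 0], "yaw": 0, "grip": 255},
  ],
)

```text
t: 13.02
tcp_pos: [0.5551, -0.1643, 0.1674]
eef_rot: [0.0, 0.122, 0.993, -0.0]
force: [-0.0, 0.2, 1.3]
opening: 0.277
finger_force: 39.9
```

```bash
python3 -c "
from h import *
fz()"
```

```text
13.525 [ 0.55501802 -0.16432909  0.16735177] F [-0.01253834  0.12533349  0.76272654] [0.56714842 0.27151759 0.36516323]
```

```bash
python3 - <<'E'
from h import *
np.set_printoptions(precision=4,suppress=True)
tilt('w11')
S=snapshot('scene'); w=dict(np.load('w11.npz'))
P=pts(w,mask(w,'grey',(160,150,320,235))); P=P[(P[:,2]>.06)&(P[:,2]<.115)]; c,n,k=plane(P); print('tilt',np.degrees(np.arccos(n[2])),np.degrees(np.arctan2(-n[1],-n[0])),c,k)
f=lambda a,k:cv2.resize(a,None,fx=k,fy=k,interpolation=2)
im=np.zeros((480,800,3),np.uint8); im[:400,:480]=f(S['image'][145:195,255:315],8); im[:300,490:790]=f(w['image'][180:280,210:310],3); cv2.imwrite('pics/c11.png',im[:,:,::-1])
E
```

```text
n 1436 1853 face x at tcp 0.0026835173967265837 tilt deg (top toward +x is +) 13.138408130085713 yaw 0.11345943820680823 y -0.011788389130101686 0.012107829527806431 z -0.05543179269956805 0.01840589664501612
13.575 [ 0.555  -0.1643  0.1673] [ 0.43   -0.2514  1.5929] 0.27035100293888886
tilt 12.510029471788487 -14.578976983140128 [ 0.5485 -0.1904  0.0825] 6655
```

View pics/c11.png

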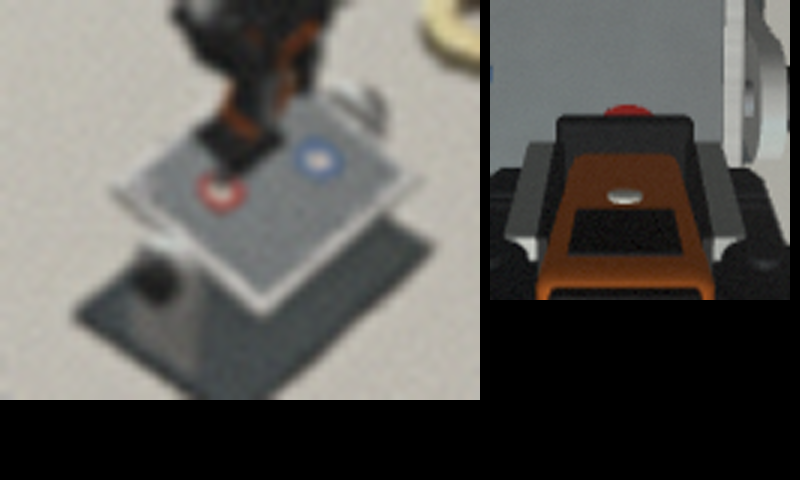

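Scene crop: the tip meets the panel at about (222,186), within the red ring centred at (221,190). The probe's tilt is 13.1°, against 12.5° for the panel. I estimate about 2 N, or roughly 4 mm of tip travel. Handing in.

```bash
python3 -c "
from cell import env
print(env.finish_job())"
```

```text
the job is handed in; nothing more can be done
None
```

The job is handed in with the gripper still holding the probe on the red ring, tilted 13.1° to match the panel's 12.5° slope and pressing with about 2 N (roughly 4 mm of tip travel by my estimate); the judge's verdict was not shown.

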